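Close, pin and squeeze a split casting mould

TASK

Get the little split casting mould ready for filling: swing the open half shut against the fixed half, then take the long lock pin (the one with the tall slim head) from the wooden block and push it down through the aligned lock rings until its collar sits on the top ring. Then squeeze the two wooden handles together so that the rubber seal is pressed fully shut, and finish like that, still squeezing the handles while I fill the mould. Leave the short pin in its block and do not disturb the other things on the bench.

Things in the scene. Friction and masses are not known exactly. Their poses are not given: they have to be found in the camera images.
- mould: aluminium split mould on a fixed plywood board 18 mm thick. Origin at bench level; x runs from handles to hinge, y across the seam to the side where the swinging half opens, z up. Seam: y = 0. Upright hinge axis at x = 75, y = 0 mm; mould tube (76 mm wide, 100 high, core rod to 114) at x = 15; lock rings at x = -49; handles at x = -110. Handle arms reach z = 58
- swing_half (a joint): opening of the swinging half (rad): 0 fully shut, grows as its handle swings out to mould +y, to 0.9. Stiff hinge: the half stays where it is left (1 to 2 N at the handle moves it). A rubber strip in the seam resists the last 0.02 rad (about 4 N at the handle); let go, it springs back to about 0.017, where the lock rings still line up well enough for the pin
- fixed_handle: wooden grip of the fixed half, upright block 26 x 18 x 74 mm (mould x, y, z); origin at its centre, at x = -110, y = -15, z = 79 mm in the mould's frame; axes as the mould's; top at z = 116 mm
- swing_handle: wooden grip of the swinging half, the same block; mould shut, its centre is at x = -110, y = +15, z = 79 mm in the mould's frame, so that the two grips measure 48 mm across their outer faces; turns with the half about the hinge axis, which lies 185 mm along its own +x; its +y face is the outer one
- lock_hole (a point): centre of the lock hole's mouth: top of the upper ring, 80 mm above the bench. Three steel rings, 29 mm wide, stand one above the other (the fixed half's at 68 to 80 and 40 to 52 mm, the swinging half's between them at 53 to 67 mm); holes 13 mm. Its axes are the mould's
- pin_block: beech block 110 x 44 x 58 mm with two upright holes of 12 mm at x = +32 and -32 mm; fixed to the bench; origin at the centre of its underside, x along its length, z up
- long_pin: the long steel lock pin, standing in one hole of the block: origin on its axis at the underside of its collar, z up. Shank 10 mm thick and 50 mm long below the origin with a 9 mm tapered nose; collar 24 mm wide, 4 mm thick; head above it 16 mm thick, its top 42 mm above the origin. About 80 g
- short_pin: short pin of another mould, standing in the other hole: shank 10 mm thick, 24 mm long; broad flat head 26 mm wide, its top 14 mm above the origin, which lies on its axis under the head. Stays in the block
- hammer: splitting hammer with wooden handle, 229 x 150 x 23 mm, lying at the back; a bystander; origin under its middle, handle along its x
- tape: roll of masking tape lying flat, 104 mm wide, 25 mm high; a bystander
- tweezers: steel tweezers, 132 x 20 x 6 mm, lying on the bench in front of the gap between mould and block; a bystander; length along its x
- green_glass: broken slab of green glass, 35 mm wide, 9 mm high; a bystander
- blue_glass: broken slab of blue glass, 37 mm wide, 10 mm high; a bystander

How it is judged:
By the outcome, as a careful person would: the job done as asked, in the order asked, and still so for the second after the job is handed in, while the arm keeps its last pose, push and grip.
It also fails if it takes over 61 s, if anything falls off the work surface, if the arm or the gripper's body presses on something with over 40 N, if the wrist force passes 120 N, or if a joint passes its speed limit or range.

ROBOT

A 7-joint arm with a two-finger parallel gripper is mounted at the origin on a cart in front of the work surface, level with it; the furniture and walls round the work are solid. World frame = base frame: x ahead of the robot, y to its left, z up, the work surface at z = 0. Lengths are in m, angles in rad, forces in N, time in s.
With the tool pointing down it reaches from about 0.4 to 0.9 m from the base axis. Payload 5.6 kg.
Tool frame: the origin (TCP) lies midway between the tips of the shut fingers; the grasp point (between the pads) lies 19 mm behind it; z points along the fingers, y is the line along which they close (so a half turn about z gives the same grasp; the last joint's range is limited). The gripper opens to 92 mm and grips with 3 to 60 N. Pads are 20 mm wide; open, the fingers measure 128 mm over their backs; the gripper's body (75 mm by 189 mm) begins 69 mm behind the grasp point.
Start: joints at [1.197, 0.468, -0.012, 1.603, 0.006, 1.071, -0.056], TCP at [0.211, -0.615, 0.215] pointing down, gripper open.
Joint ranges: [-2.53, 2.53], [-0.31, 2.02], [-1.57, 1.55], [0.28, 2.44], [-1.29, 4.43], [0.15, 1.84], [-2.92, 2.92]. Speed limits (rad/s): [2.57, 2.57, 3.14, 3.14, 3.14, 3.14, 3.14].

INTERFACE

Orientations are given as a 3x3 rotation matrix whose columns are the frame's x, y, z axes.
In Python, from station import env, effector, solver, viewer, workorder, search_frame, tip_of gives the robot as it stands. Calls block until the motion is done:
- env.reach(position, orientation): joint-space move of the TCP to a pose.
- env.movel(position, frame=None, rate=0.15): straight line of the TCP; frame=None keeps the orientation; rate is the mean speed in m/s.
- env.goto_joints(angles): joint-space move.
- effector.release() and effector.grasp(squeeze=None): open the fingers fully, or close them until they stop; squeeze is the grip in N (None keeps the last).
- env.pause(seconds).
- solver.inverse_kinematics(position, orientation): joint angles nearest the present ones, or None.
- env.sense(): the state.
- viewer.read_camera(name): name is "scene" or "top" or "wrist"; returns (picture, depth): 420x560x3 uint8, red, green, blue; 420x560 float32, m along the optical axis (not along the pixel's ray), 0 where there is no reading.
- viewer.camera_info(name): a dict with "intrinsics" (3x3 intrinsics, pixels), "dist_coeffs" ([k1, k2, p1, p2, k3] as OpenCV has them; the pictures are not rectified), "eye" and "rotation" of the camera in the world; the wrist camera has in their place "T_tool_cam" (4x4, takes a point from camera to tool coordinates, whose origin is the TCP and whose axes are the flange's). Camera axes: x right, y up, looking along -z (the intrinsics and any distortion apply to the point x, -y, -z); pixel columns grow to the right and rows downward; lengths in m; the calibration is good to about 2 mm. A picture is of the moment at which its call begins: read the wrist's pose just before it. camera_info takes no time and is no camera call.
A pose or a line that the arm cannot do raises env.PlanningError and nothing moves.
- workorder.finish_job(): hands the job in; it is judged then, once.
Trained networks look in the newest picture that a camera, given by its name, has taken for a name from the list of things; names that differ only in an ending like _2 or _b are one class to them, and where a whole thing is asked for, a point or a joint stands for the part that bears it (a point fixed in the world has none). Each returns a list of dicts, best first, with "score" (0 to 1); they miss things now and then, are a little off and sometimes report something else, mostly with a low value. They report only what shows in the picture. A call takes as long as a camera call.
- search_frame(camera, name): "at" ([x, y, z] in m, in world coordinates, good to about 4 mm: the middle of the surface that is visible of it).
- tip_of(camera, name): "at" ([x, y, z] in m, in world coordinates, good to about 4 mm: a listed point, or the origin of a listed thing).
The state is a dict: "t": time; "joint_positions": joint angles; "joint_velocities": joint speeds; "tau": joint torques, N m; "ee_pos": TCP position; "tcp_rot": TCP orientation; "wrist_force": force on the tool from outside, world axes, zero at the start; "moment": the same for the moment, N m; "gripper_width": finger opening in m; "grasp_force": force on a finger pad.
Only numpy, scipy, OpenCV 4.12 (cv2) and the standard library are available. Lean on these libraries where they do the work, as an engineer would, in place of code of your own. Each camera call takes 0.05 s, during which the arm holds its last target. There are 200 camera calls.

## Working session

There is one attempt and no reset: what is moved stays moved. The work goes in short steps, each a Python script; the robot and the scene stay as the last script left them, time stands still between calls to the robot, and variables do not carry over. Pictures are saved under pics/ and viewed, at most 10 in all, crops included, and the job is handed in when it is done.

```bash
ls; mkdir -p pics; cat > look.py <<'E'
from station import env, effector, solver, viewer, workorder, search_frame, tip_of
import numpy as np, cv2
def snap(cam,name):
    p,d=viewer.read_camera(cam); cv2.imwrite(f'pics/{name}.png',cv2.cvtColor(p,cv2.COLOR_RGB2BGR)); return p,d
E
python3 - <<'E'
from look import *
np.set_printoptions(precision=4,suppress=True)
for c in ['scene','top']:
    p,d=snap(c,c+'1'); i=viewer.camera_info(c); print(c,i)
    np.savez(c+'1.npz',p=p,d=d)
    for n in ['mould','fixed_handle','swing_handle','lock_hole','pin_block','long_pin','short_pin','tweezers']:
        try:
            print(n,[(np.round(r['at'],4),round(r['score'],2)) for r in tip_of(c,n)[:2]])
        except Exception as e: print(n,e)
print(env.sense()['t'])
E
python3 -c "
import cv2,numpy as np
a=cv2.imread('pics/scene1.png');b=cv2.imread('pics/top1.png')
"
```

```text
pics
scene {'intrinsics': array([[483.3642,   0.    , 279.0982],
       [  0.    , 483.3642, 213.6531],
       [  0.    ,   0.    ,   1.    ]]), 'dist_coeffs': array([-0.0331,  0.    ,  0.    ,  0.    ,  0.    ]), 'eye': array([0.1274, 0.7386, 0.6486]), 'rotation': array([[-0.733 ,  0.3999, -0.5502],
       [-0.6799, -0.4544,  0.5755],
       [-0.0198,  0.796 ,  0.605 ]])}
mould [(array([0.6321, 0.0563, 0.0012]), 0.86), (array([0.5449, 0.1609, 0.0784]), 0.65)]
fixed_handle [(array([0.5224, 0.0314, 0.0771]), 0.57)]
swing_handle [(array([0.5451, 0.1571, 0.0794]), 0.66)]
lock_hole [(array([0.5888, 0.0541, 0.0825]), 0.84), (array([ 0.7793,  0.2135, -0.0047]), 0.18)]
pin_block [(array([ 0.5675,  0.332 , -0.0012]), 0.96)]
long_pin [(array([0.5367, 0.3314, 0.0579]), 0.79)]
short_pin [(array([0.601 , 0.3352, 0.0589]), 0.44)]
tweezers [(array([ 0.5076,  0.2198, -0.0009]), 0.55)]
top {'intrinsics': array([[411.2903,   0.    , 281.0784],
       [  0.    , 411.2903, 207.7245],
       [  0.    ,   0.    ,   1.    ]]), 'dist_coeffs': array([0.0347, 0.    , 0.    , 0.    , 0.    ]), 'eye': array([0.4835, 0.2126, 0.9035]), 'rotation': array([[-0.2062,  0.9564, -0.2067],
       [-0.9785, -0.2017,  0.0424],
       [-0.0011,  0.211 ,  0.9775]])}
mould [(array([ 0.6365,  0.059 , -0.0001]), 0.78)]
fixed_handle [(array([0.5298, 0.031 , 0.0787]), 0.49)]
swing_handle [(array([0.5489, 0.1545, 0.0796]), 0.48)]
lock_hole [(array([0.5875, 0.0545, 0.0793]), 0.71), (array([0.5362, 0.3312, 0.061 ]), 0.43)]
pin_block [(array([0.569 , 0.3344, 0.0011]), 0.78), (array([ 0.7749,  0.2159, -0.0004]), 0.21)]
long_pin [(array([0.5353, 0.3278, 0.0622]), 0.48)]
short_pin [(array([0.6009, 0.3337, 0.0586]), 0.67)]
tweezers [(array([0.5084, 0.2234, 0.0005]), 0.59), (array([0.5469, 0.1533, 0.0813]), 0.35)]
0.9
```

View pics/scene1.png

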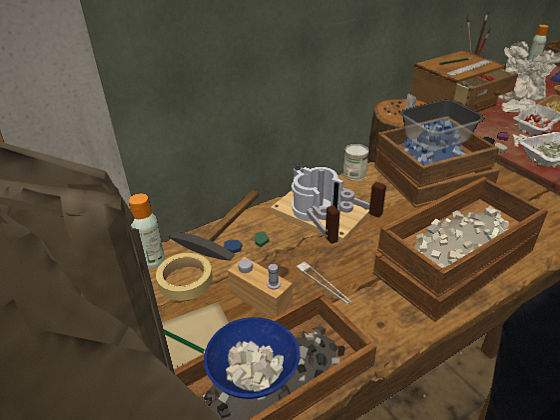

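View pics/top1.png

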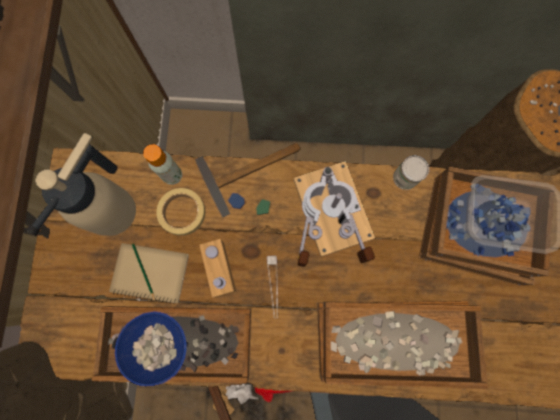

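The scene view shows the open mould (handles about (333,225) and (377,198)), with the pin block at (260,287) and the long pin near its tweezers-side end (273,275). The top view has the swing handle at (303,258), the fixed handle at (366,255) and tweezers at (273,285). Stacked crates stand to the right. I'll check heights along the route, then take close wrist views.

```bash
cat >> look.py <<'E'
def cloud(info,d,eye=None,R=None):
    K,D=info['intrinsics'],info['dist_coeffs']
    h,w=d.shape; u,v=np.meshgrid(np.arange(w),np.arange(h))
    n=cv2.undistortPoints(np.stack([u,v],-1).reshape(-1,1,2).astype(float),K,D).reshape(h,w,2)
    c=np.stack([n[...,0]*d,-n[...,1]*d,-d],-1)
    if eye is None: eye,R=info['eye'],info['rotation']
    P=c@R.T+eye; P[d<=0]=np.nan
    return P
def wrist(name):
    s=env.sense(); p,d=snap('wrist',name); i=viewer.camera_info('wrist'); T=i['T_tool_cam']
    R=s['tcp_rot']@T[:3,:3]; e=s['ee_pos']+s['tcp_rot']@T[:3,3]
    P=cloud(i,d,e,R); np.savez(name+'.npz',p=p,P=P,e=e,R=R); return p,P
def down(yaw):  # tool z down, tool y along (-sin,cos) of yaw
    c,s=np.cos(yaw),np.sin(yaw)
    y=np.array([-s,c,0]); z=np.array([0,0,-1.]); return np.stack([np.cross(y,z),y,z],1)
E
python3 - <<'E'
from look import *
np.set_printoptions(precision=3,suppress=True,linewidth=200)
P=cloud(viewer.camera_info('top'),np.load('top1.npz')['d'])
for x in np.arange(0.1,1,.1):
    print(round(x,1),[ (lambda m: round(float(np.nanmax(P[...,2][m])),2) if m.any() else None)((abs(P[...,0]-x)<.05)&(abs(P[...,1]-y)<.05)) for y in np.arange(-.4,.7,.1)])
print(viewer.camera_info('wrist')['T_tool_cam'],env.sense()['tcp_rot'],env.sense()['gripper_width'])
for yaw in (0,np.pi):
  for p in [[.57,.08,.32],[.55,.2,.12],[.536,.33,.066],[.588,.054,.09]]:
    print(yaw,p,solver.inverse_kinematics(np.array(p),down(yaw+.1)))
E
```

```text
0.1 [None, None, None, -0.24, -0.28, -0.35, -0.73, -0.79, -0.79, -0.78, -0.82]
0.2 [None, 0.0, 0.0, 0.0, 0.0, None, None, -0.78, -0.79, -0.79, -0.8]
0.3 [0.0, 0.0, 0.0, 0.11, 0.11, 0.11, 0.11, 0.05, 0.0, None, None]
0.4 [0.0, 0.1, 0.1, 0.11, 0.11, 0.11, 0.11, 0.05, 0.1, 0.1, 0.05]
0.5 [0.0, 0.17, 0.17, 0.17, 0.12, 0.12, 0.12, 0.1, 0.1, 0.1, 0.23]
0.6 [0.0, 0.17, 0.17, 0.17, 0.1, 0.12, 0.12, 0.08, 0.06, 0.02, 0.25]
0.7 [0.01, 0.0, 0.1, 0.07, 0.1, 0.12, 0.01, 0.03, 0.03, 0.27, 0.27]
0.8 [0.01, None, None, None, 0.0, 0.02, 0.02, 0.03, 0.15, 0.27, 0.27]
0.9 [-0.01, None, None, None, None, None, None, None, -0.0, 0.25, 0.25]
[[-0.     0.969  0.246  0.069]
 [ 1.     0.     0.    -0.001]
 [-0.     0.246 -0.969 -0.17 ]
 [ 0.     0.     0.     1.   ]] [[ 0.946  0.325 -0.   ]
 [ 0.325 -0.946 -0.   ]
 [-0.     0.    -1.   ]] 0.09173191396514983
0 [0.57, 0.08, 0.32] [ 0.578  0.455 -1.05   1.616  0.405  1.309  1.135]
0 [0.55, 0.2, 0.12] [ 0.378  0.815 -1.143  1.792  0.833  1.11   0.609]
0 [0.536, 0.33, 0.066] [ 0.063  0.886 -1.003  1.71   0.855  1.046  0.431]
0 [0.588, 0.054, 0.09] [ 0.406  0.664 -0.752  1.808  0.569  0.899  1.063]
3.141592653589793 [0.57, 0.08, 0.32] [ 0.37   0.346 -0.726  1.627  0.239  1.259 -1.871]
3.141592653589793 [0.55, 0.2, 0.12] [ 0.08   0.572 -0.645  1.809  0.427  0.903 -2.229]
3.141592653589793 [0.536, 0.33, 0.066] [-0.124  0.732 -0.68   1.722  0.569  0.894 -2.517]
3.141592653589793 [0.588, 0.054, 0.09] [ 0.17   0.567 -0.418  1.824  0.305  0.814 -1.872]
```

```bash
python3 - <<'E'
from look import *
np.set_printoptions(precision=4,suppress=True)
q=np.array(env.sense()['ee_pos']); 
env.reach(np.array([0.45,-0.38,0.36]),down(0.1)); print(env.sense()['t'])
env.reach(np.array([0.53,0.33,0.25]),down(0.05)); print(env.sense()['t'])
wrist('w_pin')
for n in ['pin_block','long_pin','short_pin']: print(n,[(np.round(r['at'],4),round(r['score'],2)) for r in tip_of('wrist',n)[:2]])
env.reach(np.array([0.57,0.10,0.27]),down(0.1)); 
wrist('w_mould')
for n in ['mould','fixed_handle','swing_handle','lock_hole']: print(n,[(np.round(r['at'],4),round(r['score'],2)) for r in tip_of('wrist',n)[:2]])
print(env.sense()['t'],env.sense()['joint_positions'])
a=cv2.imread('pics/w_pin.png');b=cv2.imread('pics/w_mould.png')
cv2.imwrite('pics/both.png',cv2.resize(np.vstack([a,b]),(400,600)))
E
```

```text
2.8
5.3583
pin_block [(array([0.5675, 0.3272, 0.0011]), 0.79), (array([0.5358, 0.3335, 0.0575]), 0.7)]
long_pin [(array([0.5469, 0.1536, 0.0798]), 0.73), (array([0.5353, 0.3328, 0.0604]), 0.59)]
short_pin [(array([0.6013, 0.3372, 0.0541]), 0.97)]
mould [(array([0.6354, 0.0618, 0.0035]), 0.87)]
fixed_handle [(array([0.5286, 0.0319, 0.0781]), 0.88)]
swing_handle [(array([0.5481, 0.1541, 0.0793]), 0.68), (array([0.5983, 0.3354, 0.0565]), 0.28)]
lock_hole [(array([0.5929, 0.0544, 0.084 ]), 0.86)]
6.7417 [ 0.4426  0.4511 -0.8985  1.6786  0.3749  1.1952  1.1262]
```

View pics/both.png

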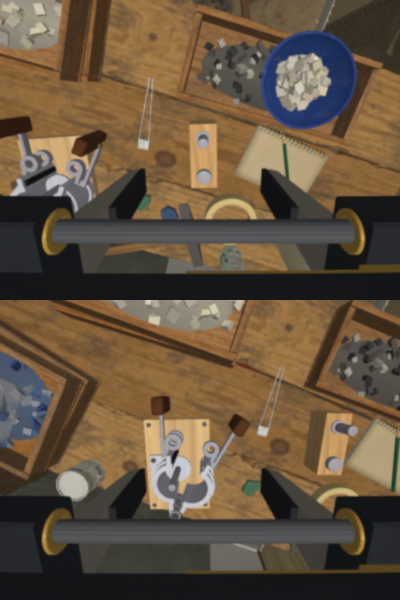

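The wrist pictures show the block with both pins (long pin at the upper end in the top panel, ~(203,138)). In the lower panel the mould is seen from above, with the fixed handle at (160,405), the swing handle at (238,427) and the lock rings at (175,440) and (211,450). Next I'll fit the poses from the depth points.

```bash
python3 - <<'E'
from look import *
np.set_printoptions(precision=4,suppress=True)
def cl(P,x,y,r,z0,z1):
    m=(np.hypot(P[...,0]-x,P[...,1]-y)<r)&(P[...,2]>z0)&(P[...,2]<z1); Q=P[m]
    if len(Q)<4: return None
    (c,s,a)=cv2.minAreaRect((Q[:,:2]*1000).astype(np.float32))
    return len(Q),np.median(Q[:,2]),Q.mean(0)[:2],np.array(c)/1000,np.round(s,1),round(a,1)
top=cloud(viewer.camera_info('top'),np.load('top1.npz')['d'])
sc=cloud(viewer.camera_info('scene'),np.load('scene1.npz')['d'])
for nm,P in [('pin',np.load('w_pin.npz')['P']),('mould',np.load('w_mould.npz')['P']),('top',top),('scene',sc)]:
    print(nm)
    print(' lp',cl(P,.536,.331,.02,.094,.105)); print(' sp',cl(P,.601,.335,.025,.068,.077))
    print(' fh',cl(P,.527,.031,.03,.110,.122)); print(' sh',cl(P,.548,.155,.03,.110,.122))
    print(' ring',cl(P,.589,.0545,.02,.076,.084)); print(' sring',cl(P,.60,.135,.04,.063,.071))
    print(' core',cl(P,.65,.06,.03,.11,.12)); print(' block',cl(P,.568,.333,.07,.054,.061))
    print(' board',cl(P,.635,.06,.15,.013,.022))
E
```

```text
pin
 lp (190, np.float64(0.10012988785320312), array([0.5355, 0.3295]), array([0.536 , 0.3295]), array([15.2, 14.6]), 2.5)
 sp (358, np.float64(0.07216676239687647), array([0.5989, 0.334 ]), array([0.5995, 0.3343]), array([24.1, 24.8]), 2.3)
 fh None
 sh (455, np.float64(0.1157371806239263), array([0.5459, 0.1582]), array([0.5465, 0.1573]), array([17.4, 25.7]), 65.2)
 ring (545, np.float64(0.07991314221117629), array([0.589 , 0.0546]), array([0.5899, 0.054 ]), array([28.6, 34.9]), 68.5)
 sring (562, np.float64(0.06701240631783392), array([0.6029, 0.1201]), array([0.6088, 0.1164]), array([28.3, 54. ]), 76.3)
 core None
 block (2554, np.float64(0.05831427741982326), array([0.5642, 0.3316]), array([0.5683, 0.3318]), array([110.6,  44. ]), 4.0)
 board (2423, np.float64(0.01826394683411464), array([0.5855, 0.0656]), array([0.6172, 0.0584]), array([122.8, 125.3]), 6.9)
mould
 lp (192, np.float64(0.09991178269557749), array([0.5358, 0.3275]), array([0.5361, 0.3283]), array([15.7, 14.9]), 51.4)
 sp (348, np.float64(0.07215880238564684), array([0.5997, 0.3325]), array([0.6001, 0.3336]), array
[... 2364 characters left out ...]
7000301), array([0.5456, 0.1577]), array([0.5469, 0.1559]), array([18.1, 25.9]), 63.9)
 ring (122, np.float64(0.07962881119942011), array([0.5895, 0.0539]), array([0.5896, 0.0525]), array([29.2, 35.5]), 67.7)
 sring (114, np.float64(0.06669207702595753), array([0.6077, 0.1205]), array([0.6084, 0.1166]), array([23.6, 50.8]), 73.5)
 core (21, np.float64(0.113370383497574), array([0.6501, 0.0618]), array([0.6504, 0.0614]), array([10.5, 10.8]), 16.8)
 block (912, np.float64(0.05783657251791069), array([0.5622, 0.3346]), array([0.5679, 0.3308]), array([111.7,  46.7]), 4.1)
 board (1016, np.float64(0.017934378080052882), array([0.628 , 0.0787]), array([0.6482, 0.0667]), array([187.1, 116.5]), 7.3)
```

```bash
cat >> look.py <<'E'
YAW=0.115; M0=np.array([.6363,.0603])
def mp(x,y,z):
    c,s=np.cos(YAW),np.sin(YAW); return np.array([M0[0]+c*x-s*y,M0[1]+s*x+c*y,z])
HINGE=mp(.075,0,0)
def sw(th,x,y,z):  # point in swing-half frame (mould coords when shut)
    a=YAW-th; c,s=np.cos(a),np.sin(a); x=x-.075
    return np.array([HINGE[0]+c*x-s*y,HINGE[1]+s*x+c*y,z])
E
python3 - <<'E'
from look import *
np.set_printoptions(precision=3,suppress=True)
effector.grasp(5)
off=.024+.018
th0=.523
env.reach(sw(th0,-.110,off+.02,.17),down(YAW-th0))
env.movel(sw(th0,-.110,off+.02,.072),rate=.15)
f0=np.array(env.sense()['wrist_force']); print('f0',f0,env.sense()['t'],env.sense()['gripper_width'])
for th,g in [(.523,.004),(.40,0),(.27,0),(.14,0),(.05,0),(.02,0),(.01,0),(0,0),(-.008,0)]:
    env.movel(sw(th,-.110,off+g,.072),frame=down(YAW-th),rate=.09)
    s=env.sense(); f=np.array(s['wrist_force'])-f0
    print(th,f,round(s['t'],2))
    if np.linalg.norm(f)>9: break
E
```

```text
f0 [-0.205  0.062 -0.192] 9.5917 0.0006015413557325105
0.523 [ 0.007 -0.316  0.209] 9.92
0.4 [ 0.181 -0.611  0.199] 10.37
0.27 [-0.123 -0.177 -0.588] 10.79
0.14 [ 0.367 -0.267 -0.805] 11.22
0.05 [ 0.269 -0.086  0.563] 11.56
0.02 [-0.578  0.246 -0.32 ] 11.81
0.01 [0.88  1.297 0.231] 12.06
0 [-0.364  0.776  1.444] 12.31
-0.008 [0.538 0.974 1.181] 12.56
```

```bash
cat >> look.py <<'E'
def cl(P,x,y,r,z0,z1):
    m=(np.hypot(P[...,0]-x,P[...,1]-y)<r)&(P[...,2]>z0)&(P[...,2]<z1); Q=P[m]
    if len(Q)<4: return None
    (c,s,a)=cv2.minAreaRect((Q[:,:2]*1000).astype(np.float32))
    return len(Q),np.median(Q[:,2]),np.array(c)/1000,np.round(s,1),round(a,1)
E
python3 - <<'E'
from look import *
np.set_printoptions(precision=4,suppress=True)
p,P=wrist('w2'); s=env.sense(); print(s['ee_pos'],sw(-.008,-.11,.042,.072))
for n,Q in [('w',P)]+[(c,cloud(viewer.camera_info(c),snap(c,c+'2')[1])) for c in ('top','scene')]:
    print(n,cl(Q,*mp(-.11,.025,0)[:2],.05,.112,.119),mp(-.11,.015,0))
cv2.imwrite('pics/w2s.png',np.hstack([cv2.imread('pics/w2.png')[::1],cv2.resize(cv2.imread('pics/scene2.png')[150:270,260:420],(560,420))])[:, :][::1])
im=cv2.imread('pics/w2s.png'); cv2.imwrite('pics/w2s.png',cv2.resize(im,(800,300)))
E
```

```text
[0.5221 0.0877 0.072 ] [0.522  0.0879 0.072 ]
w (2331, np.float64(0.1156483389929473), array([0.5151, 0.0611]), array([21.2, 83. ]), 19.3) [0.5253 0.0626 0.    ]
top None [0.5253 0.0626 0.    ]
scene (88, np.float64(0.11525924225956835), array([0.5195, 0.0649]), array([12. , 81.3]), 5.6) [0.5253 0.0626 0.    ]
```

View pics/w2s.png

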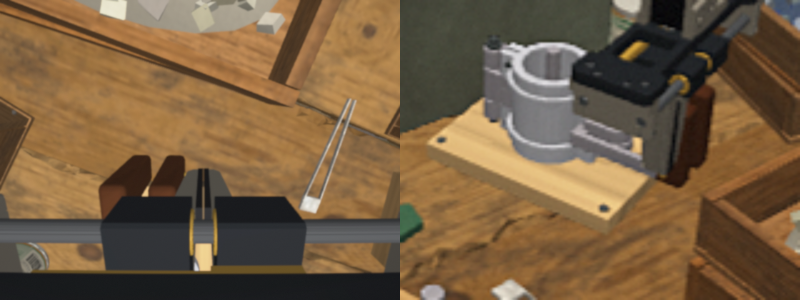

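The handle is almost shut: the grips are at (128,185) and (168,178) in the left panel. The fingers touch it with little force because they are thinner than I assumed. I'll push on with a force limit.

```bash
python3 - <<'E'
from look import *
np.set_printoptions(precision=3,suppress=True)
off=.042
for g in [.002,.004,.006,.008,.010,.012,.014]:
    env.movel(mp(-.110,off-.0015-g,.072),frame=down(YAW),rate=.05)
    f=np.mean([env.sense()['wrist_force']],0); s=env.sense()
    fy=f@np.array([-np.sin(YAW),np.cos(YAW),0]); print(g,f,round(fy,2),round(s['t'],2))
    if fy>6: break
p,P=wrist('w3')
env.movel(mp(-.110,off+.03,.072),rate=.15)
env.movel(mp(-.110,off+.03,.2),rate=.3)
effector.release()
env.reach(mp(-.08,.02,.24),down(YAW)); p,P=wrist('w4')
print(env.sense()['t'])
for n,xy in [('fh',(-.11,-.015)),('sh',(-.11,.015))]:
    print(n,cl(P,*mp(*xy,0)[:2],.0145,.112,.119),mp(*xy,0)[:2])
print(cl(P,*mp(-.11,0,0)[:2],.04,.112,.119))
print('ring',cl(P,*mp(-.049,0,0)[:2],.017,.0775,.083),mp(-.049,0,0))
E
```

```text
0.002 [-1.135  4.019  0.66 ] 4.12 12.96
0.004 [-2.503  8.247 -0.257] 8.48 13.21
16.0333
fh (497, np.float64(0.11588617162788734), array([0.528, 0.033]), array([25.4, 17.3]), 5.2) [0.529 0.033]
sh (498, np.float64(0.11591156111682069), array([0.525, 0.062]), array([25.2, 17. ]), 6.2) [0.525 0.063]
(995, np.float64(0.11590286170206793), array([0.527, 0.047]), array([25.4, 47.3]), 6.6)
ring (459, np.float64(0.08015247617250204), array([0.589, 0.054]), array([27.8, 31.4]), 70.4) [0.588 0.055 0.   ]
```

View pics/w4.png

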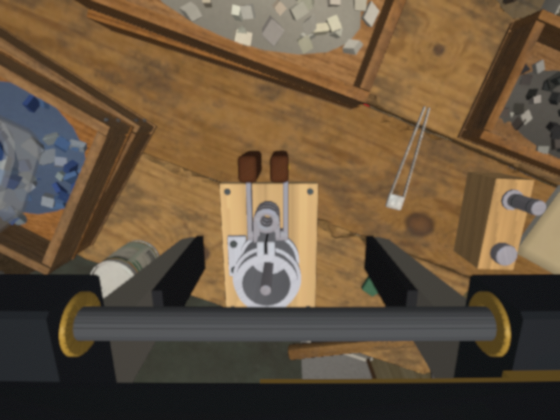

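The mould is shut: the grips lie parallel at (249,166) and (280,166), and the rings line up at (266,217). Next I'll measure the hole mouth and take the long pin.

```bash
cat >> look.py <<'E'
def hole(name,c,z=.08,r=.013):
    D=np.load(name+'.npz'); P,e=D['P'],D['e']
    t=(z-e[2])/(P[...,2]-e[2]); H=e+t[...,None]*(P-e)   # rays cut at plane z
    m=(np.hypot(H[...,0]-c[0],H[...,1]-c[1])<r)&(P[...,2]<z-.006)
    n,l,st,_=cv2.connectedComponentsWithStats(m.astype(np.uint8))
    k=1+np.argmax(st[1:,4]); Q=H[l==k][:,:2]
    rc=cv2.minEnclosingCircle((Q*1000).astype(np.float32))
    return len(Q),Q.mean(0),np.array(rc[0])/1000,rc[1]
E
python3 - <<'E'
from look import *
np.set_printoptions(precision=4,suppress=True)
print(mp(-.049,0,0))
for n in ('w_pin','w_mould','w4'): print(n,hole(n,mp(-.049,0,0),r=.010))
c=np.array([.5363,.3292]); R=down(YAW)
env.reach(np.array([*c,.18]),R)
env.movel(np.array([*c,.067]),rate=.12)
f0=np.array(env.sense()['wrist_force']); print(f0)
effector.grasp(25)
s=env.sense(); print(np.array(s['wrist_force'])-f0,s['gripper_width'],s['grasp_force'],s['ee_pos'],s['t'])
env.movel(np.array([*c,.20]),rate=.15)
s=env.sense(); print(np.array(s['wrist_force'])-f0,s['gripper_width'],s['t'])
wrist('w5'); p,d=snap('scene','scene5'); np.savez('scene5.npz',d=d,p=p)
a=cv2.imread('pics/w5.png')[100:400,130:430]; b=cv2.resize(cv2.imread('pics/scene5.png')[150:350,180:380],(300,300))
cv2.imwrite('pics/c5.png',cv2.resize(np.hstack([a,b]),(800,400)))
E
```

```text
[0.5876 0.0547 0.    ]
w_pin (53, array([0.586 , 0.0567]), array([0.5862, 0.0564]), 5.153321743011475)
w_mould (85, array([0.5861, 0.055 ]), array([0.5863, 0.0547]), 6.180598735809326)
w4 (86, array([0.5859, 0.0545]), array([0.5864, 0.0544]), 6.080256462097168)
[ 0.0955  0.2897 -0.8677]
[ 0.036  -0.6009  0.3177] 0.015667678095096307 24.999966323375702 [0.5363 0.3291 0.067 ] 19.3
[ 0.4236 -0.6285  0.7913] 0.015471021242765186 20.3333
```

View pics/c5.png

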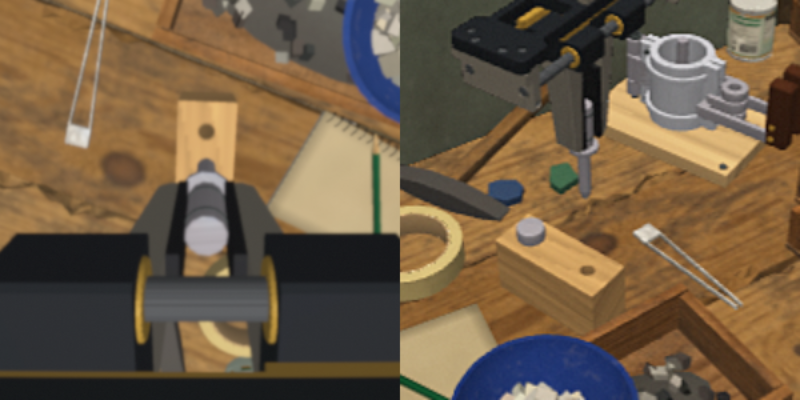

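The long pin is held upright in the gripper ((205,215) in the left panel) and the block hole is empty. The short pin is still in place. Next I'll measure the pin's offset in the grip.

```bash
sed -i 's/z-.006/z-.0025/' look.py; python3 - <<'E'
from look import *
np.set_printoptions(precision=4,suppress=True)
for n in ('w_mould','w4'): print(n,hole(n,mp(-.049,0,0),r=.010))
P=np.load('w5.npz')['P']; s=env.sense(); T=s['ee_pos']; print(T)
print('blockhole',hole('w5',[.5363,.3292],z=.058,r=.012))
print('head',cl(P,*T[:2],.012,.228,.240), 'held wrist')
P=np.load('w4.npz')['P']
print('held scene',cl(cloud(viewer.camera_info('scene'),np.load('scene5.npz')['d']),*T[:2],.012,.228,.240))
# collar and shank
P=np.load('w5.npz')['P']
Q=P[(np.hypot(P[...,0]-T[0],P[...,1]-T[1])<.03)&(P[...,2]>.19)&(P[...,2]<.2)]; print(len(Q),Q.mean(0) if len(Q) else '')
Q0=cloud(viewer.camera_info('scene'),np.load('scene5.npz')['d'])
for z in (.155,.165,.175,.185):
    Q=Q0[(np.hypot(Q0[...,0]-T[0],Q0[...,1]-T[1])<.02)&(abs(Q0[...,2]-z)<.005)]; print(z,len(Q),Q.mean(0) if len(Q) else '')
# fit mould ring outer circle in w4: ring-top pts on side away from arm
for nm in ('w_mould','w4'):
    P=np.load(nm+'.npz')['P']
    Q=P[(np.hypot(P[...,0]-.5872,P[...,1]-.0547)<.0155)&(abs(P[...,2]-.08)<.0015)]
    print(nm,len(Q),Q.min(0),Q.max(0),cv2.minEnclosingCircle((Q[:,:2]*1000).astype(np.float32)))
E
```

```text
w_mould (93, array([0.5865, 0.0548]), array([0.5866, 0.0546]), 6.322565078735352)
w4 (101, array([0.5866, 0.0545]), array([0.5868, 0.0546]), 6.363883018493652)
[0.5358 0.3287 0.1987]
blockhole (104, array([0.5358, 0.3294]), array([0.5361, 0.3294]), 5.784308433532715)
head (950, np.float64(0.23219855702234826), array([0.5353, 0.3294]), array([19., 16.]), 8.1) held wrist
held scene (56, np.float64(0.23196027353645454), array([0.5303, 0.3248]), array([ 8. , 21.1]), 39.5)
366 [0.5279 0.3287 0.1948]
0.155 29 [0.5332 0.3305 0.1551]
0.165 31 [0.5335 0.3306 0.1653]
0.175 36 [0.5336 0.3301 0.1748]
0.185 18 [0.5328 0.3315 0.1837]
w_mould 347 [0.5733 0.0406 0.0786] [0.6011 0.068  0.0815] ((587.73193359375, 54.361045837402344), 14.703330993652344)
w4 393 [0.5727 0.0405 0.0785] [0.6008 0.0686 0.0815] ((587.2444458007812, 54.21902847290039), 14.9452486038208)
```

```bash
cat > ins.py <<'E'
from look import *
np.set_printoptions(precision=3,suppress=True)
def insert(dx,dy,zs,flim=8,rate=.06):
    R=down(YAW); c,s=np.cos(YAW),np.sin(YAW)
    x=.5870+c*dx-s*dy; y=.0548+s*dx+c*dy
    for z in zs:
        env.movel(np.array([x,y,z]),frame=R,rate=rate); s_=env.sense()
        f=np.array(s_['wrist_force'])-F0; print(round(z,3),f,np.array(s_['ee_pos']),round(s_['t'],2))
        if np.linalg.norm(f)>flim: return False
    return True
F0=np.array([.2,0,-.2])
E
python3 - <<'E'
from ins import *
env.movel(np.array([.587,.0548,.2]),frame=down(YAW),rate=.2)
env.movel(np.array([.587,.0548,.146]),rate=.1)
print(env.sense()['wrist_force'],env.sense()['t'])
print(insert(0,0,[.138,.132,.126,.118,.110,.102,.096]))
E
```

```text
[-0.097  0.782 -0.719] 22.6667
0.138 [-0.201  0.269 -0.066] [0.587 0.055 0.138] 22.95
0.132 [-0.291 -0.14   0.43 ] [0.587 0.055 0.132] 23.2
0.126 [-0.636  0.048 -0.833] [0.587 0.055 0.126] 23.45
0.118 [-0.827  0.17   0.655] [0.587 0.055 0.117] 23.73
0.11 [ 0.473  0.169 -0.504] [0.587 0.055 0.109] 24.02
0.102 [-0.443 -0.628 -0.385] [0.587 0.055 0.101] 24.3
0.096 [-0.513 -0.073 -1.944] [0.587 0.055 0.096] 24.55
True
```

It's sliding in cleanly; now I'll seat the collar.

```bash
python3 - <<'E'
from ins import *
print(insert(0,0,[.092,.0905,.0895,.0885,.0875,.0865,.0855],flim=8,rate=.03))
wrist('w6')
p,d=snap('scene','scene6'); np.savez('scene6.npz',d=d)
cv2.imwrite('pics/c6.png',np.hstack([cv2.resize(cv2.imread('pics/scene6.png')[150:250,270:400],(520,400)),cv2.resize(cv2.imread('pics/w6.png')[100:400,160:370],(280,400))]))
E
```

```text
0.092 [0.115 0.488 0.056] [0.587 0.055 0.092] 24.83
0.09 [-0.436 -0.039 -0.238] [0.587 0.055 0.09 ] 25.08
0.089 [-0.216  0.215 -0.749] [0.587 0.055 0.089] 25.33
0.088 [-1.333 -1.206  3.692] [0.587 0.055 0.089] 25.58
0.087 [-3.333 -1.151 10.641] [0.587 0.055 0.089] 25.83
False
```

View pics/c6.png

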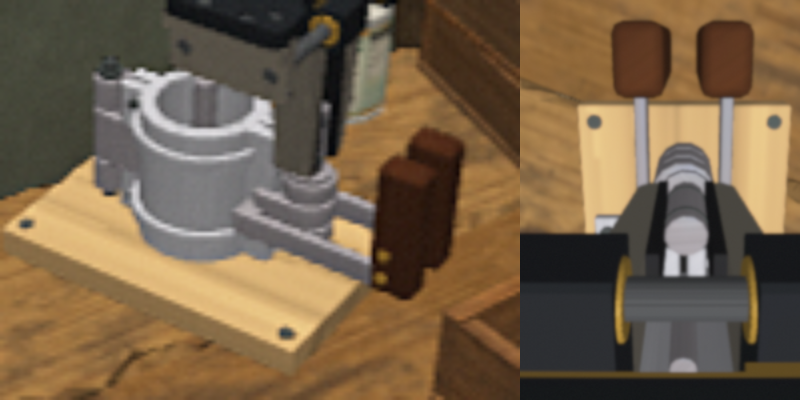

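The collar sits on the top ring (contact at TCP z 0.089, as computed, with a 10 N push). Next I'll release and squeeze the handles.

```bash
python3 - <<'E'
from look import *
np.set_printoptions(precision=4,suppress=True)
effector.release()
env.movel(np.array([.587,.0548,.2]),rate=.15)
env.movel(mp(-.11,0,.2),frame=down(YAW),rate=.2)
p,P=wrist('w7'); print('pin head',cl(P,.587,.0548,.014,.115,.13)); print('handles',cl(P,*mp(-.11,0,0)[:2],.04,.112,.119),mp(-.11,0,0))
env.movel(mp(-.11,0,.067),frame=down(YAW),rate=.12)
f0=np.array(env.sense()['wrist_force'])
effector.grasp(25); env.pause(.5)
s=env.sense(); print(f0,s['wrist_force'],s['gripper_width'],s['grasp_force'],s['ee_pos'],s['t'])
snap('scene','scene7'); wrist('w8')
cv2.imwrite('pics/c7.png',np.hstack([cv2.resize(cv2.imread('pics/scene7.png')[120:320,170:420],(500,400)),cv2.resize(cv2.imread('pics/w8.png')[:,100:420],(300,400))]))
E
```

```text
pin head (305, np.float64(0.12196696758681269), array([0.5864, 0.0556]), array([15.6, 15.6]), 42.8)
handles (1216, np.float64(0.11584713331071725), array([0.5262, 0.0477]), array([24.9, 47.3]), 6.3) [0.527  0.0477 0.    ]
[ 0.0189 -0.238   0.2699] [ 0.2782 -5.0633  2.1495] 0.04793785416862595 25.000816583633423 [0.5272 0.0466 0.067 ] 31.0083
```

View pics/c7.png

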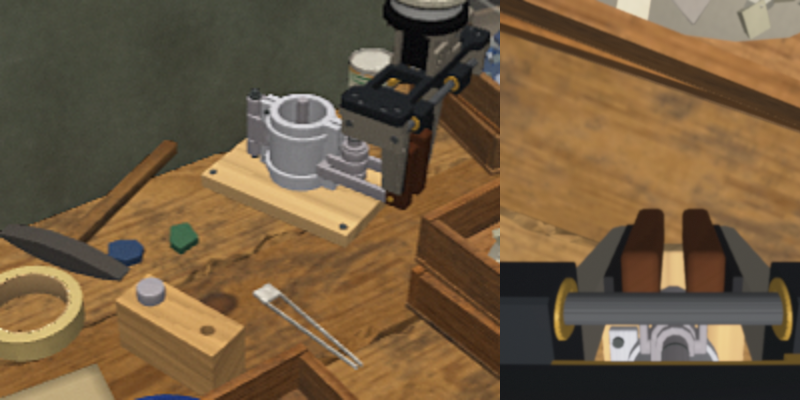

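Both grips are held 47.9 mm across, which is fully shut. The pin head top is at 0.122 m, so it's seated, and the bystanders haven't moved.

```bash
python3 -c "
from station import *
from station import workorder
print(workorder.finish_job())"
```

```text
the job is handed in; nothing more can be done
None
```

The job is handed in at about 31 s: the mould is shut, the long pin's collar sits on the top ring, and the gripper is still squeezing the handles with 25 N (47.9 mm across, fully shut); the short pin is still in its block and the other things look undisturbed.

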